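# Set out the bench for filling a PCR plate

## Task

Set out the mat for filling the PCR plate: the reagent trough goes halfway between the cold block and the tip box, side by side with them and lengthways like them; on the side away from the robot, stand the tube rack straight behind the cold block (lengthways like it), the capped bottle straight behind the trough and the waste beaker straight behind the tip box, each with about 5 cm clear between it and what it stands behind. Last of all, so that nothing has to be set down around its open wells, put the plate centrally and squarely on top of the cold block, lengthways like it. Keep everything upright and leave the flask and the timer where they are.

Things in the scene. Friction and masses are not known exactly. Their poses are not given: they have to be found in the camera images.
- mat: Fixed dark rubber bench mat, 320 x 350 x 3 mm, turned up to 15 degrees. Origin: centre of its underside; x points away from the robot ('behind' = towards +x), y left, z up. Cold block and tip box stand on it at mat x = -70 mm, one at y = +110, the other at y = -110 mm (which is which changes), so the trough's place is x = -70, y = 0. Its top is 3 mm above the table.
- cold_block: Fixed cold block standing on the mat: grey plastic housing 112 mm long (along x) x 88 mm wide, with a bare flat aluminium top plate 100 x 78 mm, 45 mm high. Origin at the centre of its underside, on the mat; same axes as the mat. The flat metal top is at z = 45 mm in this frame.
- tip_box: Fixed box of pipette tips standing on the mat, 127 mm long (along x) x 85 mm wide, 62 mm high, its top full of small white tip collars in rows. Origin at the centre of its underside, on the mat; same axes as the mat.
- trough_center (a point): Loose reagent trough: white open plastic tub with sloping inner sides, 120 mm long (its x axis) x 46 mm wide (y) x 40 mm high. Point at its centre, half-way up (20 mm over its underside). Stands on the table at the start. Grasp it across its 46 mm width; either end may point away from the robot.
- tube_rack_center (a point): Loose tube rack: white plastic block 95 mm long (its x axis) x 56 mm wide (y) x 40 mm high, with small round tube caps standing 6 mm out of the top. Point at the centre of the block, 20 mm over its underside. Grasp it across its 56 mm width; either end may point away from the robot.
- bottle_center (a point): Loose small amber bottle with a black screw cap and a blank white label, 46 mm in diameter, 91 mm high in all (straight sides up to 56 mm, the cap is 36 mm wide from 72 mm up). Point on its axis, half-way up (45.5 mm over its underside).
- beaker_center (a point): Loose clear plastic waste beaker, open, 53 mm in diameter, 68 mm high, with a few used yellow tips in it. Point on its axis, half-way up (34 mm over its underside).
- plate_center (a point): Loose white PCR plate with 48 wells in a flat top, 84 mm long (its x axis) x 62 mm wide (y) x 18 mm high. Point at its centre, half-way up (9 mm over its underside). Grasp it across its 62 mm width; either end may point away from the robot.
- flask: Bystander: conical glass flask, 64 mm wide at the foot, 104 mm high, standing on the table at the left. Origin at the centre of its underside. To be left alone.
- timer: Bystander: flat white lab timer, 64 x 64 x 16 mm, lying on the table at the right. Origin at the centre of its underside. To be left alone.

How it is judged:
On the way, in this order (a step that is already met when the one before it is completed fails the run):
1. trough, tube rack, bottle and beaker all stand in their places, before the plate is put on the cold block (x of trough_center in the frame of mat between -0.086 and -0.054 m and y of trough_center in the frame of mat between -0.013 and 0.013 m and z of trough_center in the frame of mat between 0.018 and 0.028 m and angle between the x axis of trough_center and the x axis of mat, either way round below 0.15 rad and linear speed of each of trough, tube_rack, bottle, beaker below 0.02 m/s and angle between each of trough_center, tube_rack_center, bottle_center, beaker_center's own z axis and vertical below 0.1 rad and x of tube_rack_center in the frame of cold_block between 0.1335 and 0.1735 m and y of tube_rack_center in the frame of cold_block between -0.016 and 0.016 m and z of tube_rack_center in the frame of mat between 0.018 and 0.028 m and angle between the x axis of tube_rack_center and the x axis of cold_block, either way round below 0.15 rad and horizontal distance between bottle_center and trough_center between 0.113 and 0.153 m and y of bottle_center in the frame of mat between -0.022 and 0.022 m and z of bottle_center in the frame of mat between 0.0435 and 0.0535 m and x of bottle_center in the frame of mat above 0.03 m and x of beaker_center in the frame of tip_box between 0.1205 and 0.1605 m and y of beaker_center in the frame of tip_box between -0.016 and 0.016 m and z of beaker_center in the frame of mat between 0.032 and 0.042 m), for 0.2 s.
2. the plate sits on top of the cold block (x of plate_center in the frame of cold_block between -0.01 and 0.01 m and y of plate_center in the frame of cold_block between -0.01 and 0.01 m and z of plate_center in the frame of cold_block between 0.05 and 0.058 m and angle between the x axis of plate_center and the x axis of cold_block, either way round below 0.15 rad and linear speed of plate below 0.02 m/s and angle between plate_center's own z axis and vertical below 0.1 rad), for 0.2 s.
At the end, for the whole second after the job is handed in: All released, upright, at rest. Trough midway between block and tip box (16 mm along, 13 mm across). Rack, bottle, beaker on the mat behind block, trough, tip box: gaps 30-70 mm, 16 mm off centre (bottle 22). Plate on the block last, within 10 mm. Trough, rack, plate lengthways to 0.15 rad (all of step 1 and all of step 2); the robot touches nothing.
It fails at once if one of the five things is tipped over (leans more than 35 degrees) (angle between any of trough_center, tube_rack_center, bottle_center, beaker_center, plate_center's own z axis and vertical above 0.61 rad).
It fails at once if the flask or the timer is shifted more than 20 mm (distance of any of flask, timer from where it was at the start of the episode above 0.02 m).
It also fails if it takes over 136 s, if anything falls off the work surface, if the arm or the gripper's body presses on something with over 40 N, if the wrist force passes 120 N, or if a joint passes its speed limit or range.

## Robot

A 6-joint arm with a two-finger parallel gripper is mounted at the origin on the work surface. World frame = base frame: x ahead of the robot, y to its left, z up, the work surface at z = 0. Lengths are in m, angles in rad, forces in N, time in s.
With the tool pointing down it reaches from about 0.325 to 0.9 m from the base axis. Payload 6.1 kg.
Tool frame: the origin (TCP) lies midway between the tips of the shut fingers; the grasp point (between the pads) lies 19 mm behind it; z points along the fingers, y is the line along which they close (so a half turn about z gives the same grasp; the last joint's range is limited). The gripper opens to 85 mm and grips with 20 to 120 N. Pads are 22 mm wide; open, the fingers measure 114 mm over their backs; the gripper's body (76 mm by 85 mm) begins 54 mm behind the grasp point. The pads swing forward as they close: fully open they stand 13 mm farther back than shut.
Start: joints at [1.107, 0.22, 1.526, -0, 1.395, -0.126], TCP at [0.207, 0.59, 0.231] pointing down, gripper open.
Joint ranges: [-2.98, 2.98], [-0.91, 2.08], [0.09, 2.57], [-1.24, 4.39], [0.2, 2.65], [-2.68, 2.68]. Speed limits (rad/s): [2.57, 2.57, 3.01, 3.14, 3.14, 3.14].

## Interface

Orientations are given as a rotation vector (axis times angle).
In Python, from cell import ctrl gives the robot as it stands.
- The arm moves only by the tool servo_tool, never from a script. Its argument "moves" is a list of rows, each a list of 5 numbers: the finger opening in cm, from 0 to 8.54, then the shift along the world's x, y, z in cm, then the turn about the world's z in rad. In form: [[grip, tx, ty, tz, twist], ...]. A call has 1 to 8 rows; each row shifts and turns the commanded pose from where the row before left it; what a row does not reach is not made up. A row lasts 1/12 s, in which the tool goes at most 41.7 mm and 7.16 degrees, less where a joint would pass 70% of its speed; a pose out of reach is approached as far as the arm can. A call with a gripper value outside its range is refused whole. The fingers move at their own pace and stop on an object; the grip force is fixed at half the most. Time passes only in rows, so rows that do not move let the fingers close. It gives the time, the measured TCP pose, the force, the opening and the grip force at its end, in the units of the state.
- ctrl.sense(): the state, without advancing time (a new reading comes with each control period).
- ctrl.grab_frame(name): name is "scene" or "side" or "wrist"; returns a dict with "img" (384x512x3 uint8, red, green, blue), "mtx" (3x3 intrinsics, pixels), "world_from_camera" (4x4, takes a point from camera to world coordinates). Camera axes: x right, y down, z forward; pixel columns grow to the right and rows downward; lengths in m; the calibration is good to about 2 mm. A picture is of the moment at which its call begins. There is no depth.
- ctrl.job_done(): hands the job in; it is judged then, once.
Trained networks look in the newest picture that a camera, given by its name, has taken for a name from the list of things; names that differ only in an ending like _2 or _b are one class to them, and where a whole thing is asked for, a point or a joint stands for the part that bears it (a point fixed in the world has none). Each returns a list of dicts, best first, with "confidence" (0 to 1); they miss things now and then, are a little off and sometimes report something else, mostly with a low value. They report only what shows in the picture. A call takes as long as a camera call.
- ctrl.cut_out(camera, target): "pixels" (384x512 bool, what is visible of it) and "uv" ([column, row] in pixels, amid what is visible of it).
The state is a dict: "t": time; "joints": joint angles; "qd": joint speeds; "effort": joint torques, N m; "tcp_pos": TCP position; "eef_rot": TCP orientation; "wrist_force": force on the tool from outside, world axes, zero at the start; "wrist_torque": the same for the moment, N m; "finger_gap": finger opening in m; "grip_force": force on a finger pad.
Only numpy, scipy, OpenCV 4.12 (cv2) and the standard library are available. Lean on these libraries where they do the work, as an engineer would, in place of code of your own. Each camera call takes 0.05 s, during which the arm holds its last target. There are 200 camera calls.

## Working session

There is one attempt and no reset: what is moved stays moved. The work goes in short steps, Python scripts to look and compute and a tool call to move; the robot and the scene stay as the last step left them, time stands still between calls to the robot, and variables do not carry over. Pictures are saved under pics/ and viewed, at most 14 in all, crops included, and the job is handed in when it is done.

Besides the shell and the picture viewer there is one more tool, called after "Emit:" by a JSON object that holds its "fn" and its "kwargs". servo_tool: Moves the arm, as the interface text tells. Its arguments: {"type":"object","properties":{"moves":{"type":"array","items":{"type":"array","items":{"type":"number"}}}},"required":["moves"]}

```bash
mkdir -p pics; ls
python3 - <<'E'
from cell import ctrl
import cv2,numpy as np
for n in ["scene","side"]:
    f=ctrl.grab_frame(n); cv2.imwrite(f"pics/{n}0.png",f["img"][:,:,::-1])
    print(n,f["mtx"].round(1).tolist(),f["world_from_camera"].round(3).tolist())
s=ctrl.sense(); print(s)
E
```

```text
pics
scene [[354.3, 0.0, 254.6], [0.0, 354.3, 193.4], [0.0, 0.0, 1.0]] [[-0.245, 0.626, -0.741, 1.244], [0.97, 0.156, -0.188, 0.18], [-0.002, -0.764, -0.645, 0.717], [0.0, 0.0, 0.0, 1.0]]
side [[456.1, 0.0, 258.6], [0.0, 456.1, 194.5], [0.0, 0.0, 1.0]] [[0.897, -0.339, 0.284, 0.129], [-0.442, -0.713, 0.545, -0.761], [0.017, -0.614, -0.789, 1.117], [0.0, 0.0, 0.0, 1.0]]
{'t': 0.1, 'joints': array([ 1.10688465e+00,  2.21157182e-01,  1.52747767e+00, -1.93570646e-05,
        1.39470520e+00, -1.26096912e-01]), 'qd': array([-0.00169625, -0.0007906 , -0.00216117, -0.00023444, -0.00243791,
       -0.00016829]), 'effort': array([ 1.11678066e-03, -4.98245537e+01, -3.90542436e+01, -9.50438925e-05,
        5.78090214e-03, -3.40999122e-05]), 'tcp_pos': array([0.20690669, 0.5891883 , 0.23031257]), 'eef_rot': array([-5.28030823e-01, -3.09640171e+00,  2.63452478e-03]), 'wrist_force': array([0.07445436, 0.39825121, 0.01540334]), 'wrist_torque': array([0.02590925, 0.0070908 , 0.0009878 ]), 'grip_force': 0.0, 'finger_gap': 0.08527349758558037}
```

View pics/scene0.png

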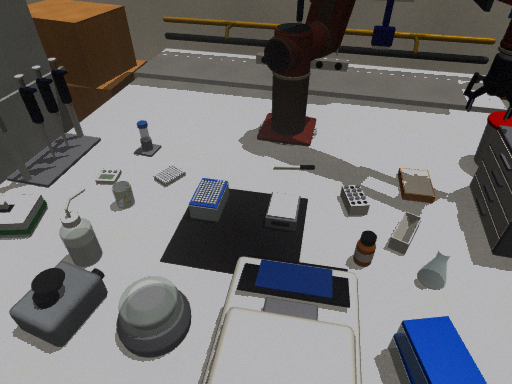

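View pics/side0.png

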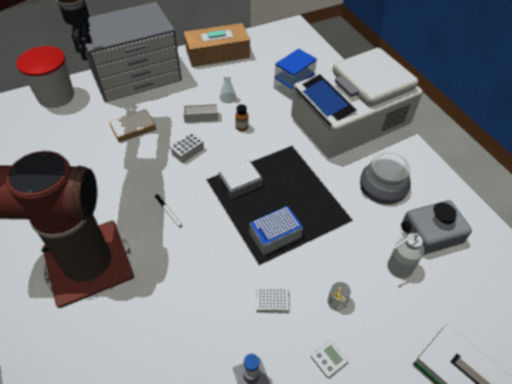

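```bash
cat > h.py <<'E'
from cell import ctrl
import cv2,numpy as np
from scipy.optimize import minimize
def box(l,w,h,z=0,x=0,y=0): return np.array([[x+a*l/2,y+b*w/2,z+c*h] for a in(-1,1) for b in(-1,1) for c in(0,1)])
def cyl(*rz): return np.array([[r*np.cos(a),r*np.sin(a),z] for r,z in rz for a in np.arange(0,6.28,.26)])
S=8
def proj(f,P):
    T=np.linalg.inv(f["world_from_camera"]); p=(P@T[:3,:3].T+T[:3,3])@f["mtx"].T; return p[:,:2]/p[:,2:]
def sil(f,parts,pose,off=0,sc=2):
    x,y,t=pose; c,s=np.cos(t),np.sin(t); m=np.zeros((384*sc,512*sc),np.uint8)
    for P in parts:
        W=np.c_[x+c*P[:,0]-s*P[:,1],y+s*P[:,0]+c*P[:,1],P[:,2]+off]
        h=cv2.convexHull((proj(f,W)*sc+.5*(sc-1)).astype(np.float32))
        cv2.fillConvexPoly(m,np.round(h*256).astype(np.int32),1,shift=8)
    return m
def fit(views,parts,guess,off=0,sc=2,yaw=True):
    M=[cv2.resize(m.astype(np.uint8),None,fx=sc,fy=sc,interpolation=0) for f,m in views]
    def cost(p):
        p=[p[0],p[1],p[2]/5 if yaw else 0]; c=0
        for (f,_),m in zip(views,M):
            s=sil(f,parts,p,off,sc); c+=1-(s&m).sum()/max(1,(s|m).sum())
        return c/len(M)
    best=None
    for t in (np.arange(0,3.1,.4) if yaw and guess[2] is None else [guess[2] or 0]):
        x0=np.array([guess[0],guess[1],t*5]); 
        r=minimize(cost,x0,method="Nelder-Mead",options=dict(initial_simplex=x0+np.array([[0,0,0],[.03,0,0],[0,.03,0],[0,0,1.]]),xatol=2e-4,fatol=1e-4))
        if best is None or r.fun<best.fun: best=r
    x,y,t=best.x; return np.array([x,y,t/5]),best.fun
def ground(f,uv,z):
    W=f["world_from_camera"]; d=W[:3,:3]@np.linalg.solve(f["mtx"],[*uv,1]); o=W[:3,3]; return (o+d*(z-o[2])/d[2])[:2]
MODEL=dict(trough=[box(.12,.046,.04)],tube_rack=[box(.095,.056,.04),box(.08,.045,.046)],bottle=[cyl((.023,0),(.023,.056),(.018,.072)),cyl((.018,.072),(.018,.091))],
 beaker=[cyl((.0265,0),(.0265,.068))],plate=[box(.084,.062,.018)],flask=[cyl((.032,0),(.01,.07),(.01,.104))],timer=[box(.064,.064,.016)],
 cold_block=[box(.112,.088,.045)],tip_box=[box(.127,.085,.062)])
E
python3 - <<'E'
from h import *
F={n:ctrl.grab_frame(n) for n in("scene","side")}
def masks(n):
    o=[]
    for c in F:
        r=ctrl.cut_out(c,n)
        if r and r[0]["confidence"]>.3: o.append((F[c],r[0]["pixels"],r[0]["uv"],c,round(r[0]["confidence"],2)))
    return o
MM={}
for n in MODEL:
    k=n if n in("flask","timer","cold_block","tip_box") else n+"_center"
    o=masks(k); MM[n]=o
    if not o: print(n,"none");continue
    off=.003 if n in("cold_block","tip_box") else 0
    g=ground(o[-1][0],o[-1][2],.02+off)
    cy=n in("bottle","beaker","flask")
    p,e=fit([(a[0],a[1]) for a in o],MODEL[n],[*g,None],off,yaw=not cy)
    each=[np.round(fit([(a[0],a[1])],MODEL[n],p,off,yaw=not cy)[0],3).tolist() for a in o]
    print(n,p.round(4),round(e,3),[(a[3],a[4],int(a[1].sum())) for a in o],each)
o=masks("mat")
parts=[box(.32,.35,.003),box(.112,.088,.045,.003,-.07,.11),box(.127,.085,.062,.003,-.07,-.11)]
D={c:m for _,m,_,c,_ in o}
V=[]
for c in D:
    m=D[c].copy()
    for n in("cold_block","tip_box"):
        for a in MM[n]:
            if a[3]==c:m|=a[1]
    V.append((F[c],m))
    print("mat",c,*fit([V[-1]],parts,[.55,0,0.1]))
if len(V)>1: print("mat both",*fit(V,parts,[.55,0,.1]))
E
```

```text
trough [0.5002 0.4101 2.7872] 0.082 [('scene', 0.81, 763), ('side', 0.7, 590)] [[0.501, 0.409, 2.8], [0.501, 0.412, 2.794]]
tube_rack [0.4943 0.0683 0.0759] 0.64 [('scene', 0.75, 707), ('side', 0.71, 1036)] [[0.494, 0.068, 0.076], [0.494, 0.068, 0.076]]
bottle [0.6079 0.3024 0.1249] 0.131 [('scene', 0.97, 566), ('side', 0.56, 305)] [[0.608, 0.302, 0.206], [0.61, 0.307, 0.164]]
beaker [ 0.5589 -0.3985  0.0482] 0.076 [('scene', 0.9, 504), ('side', 0.56, 526)] [[0.559, -0.399, 0.142], [0.559, -0.398, 0.118]]
plate [ 0.4056 -0.3225 -0.4655] 0.155 [('scene', 0.77, 338), ('side', 0.8, 784)] [[0.406, -0.322, -0.464], [0.405, -0.323, -0.453]]
flask [0.6278 0.4679 0.1047] 0.149 [('scene', 0.83, 863), ('side', 0.56, 327)] [[0.627, 0.468, 0.215], [0.631, 0.475, 0.075]]
timer [ 0.4585 -0.518   0.2155] 0.119 [('scene', 0.54, 314), ('side', 0.65, 718)] [[0.458, -0.518, 0.233], [0.458, -0.518, 0.216]]
cold_block [0.4984 0.074  3.1907] 0.112 [('scene', 0.78, 1162), ('side', 0.93, 1047)] [[0.499, 0.075, 3.18], [0.498, 0.074, 3.191]]
tip_box [ 0.5083 -0.1449  3.2063] 0.116 [('scene', 0.59, 1337), ('side', 0.78, 1621)] [[0.514, -0.142, 3.236], [0.506, -0.146, 3.197]]
mat scene [ 0.56900249 -0.03181235  0.05521918] 0.17095354745055347
mat side [ 0.57294964 -0.03186334  0.04809799] 0.021033182312890752
mat both [ 0.57262198 -0.03224544  0.05319886] 0.09754271268256087
```

Emit:
{"fn": "servo_tool", "kwargs": {"moves": [[8.5,2.5,-1.5,0,0],[8.5,3.5,-2.1,0,0],[8.5,3.5,-2.1,0,0],[8.5,3.5,-2.1,0,0],[8.5,3.5,-2.1,0,0],[8.5,3.5,-2.1,0,0],[8.5,3.5,-2.1,0,0],[8.5,3.0,-1.8,0,0]]}}

```text
t: 1.87
tcp_pos: [0.4743, 0.4289, 0.2315]
eef_rot: [0.529, 3.096, 0.0]
wrist_force: [-0.2, 0.6, -0.1]
finger_gap: 0.0852
grip_force: 0.0
```

Run:
```python
from h import *
F={n:ctrl.grab_frame(n) for n in("scene","side","wrist")}
for c in F:
    for r in ctrl.cut_out(c,"tube_rack_center"):
        print("rack",c,r["confidence"],r["uv"],r["pixels"].sum())
        if r["confidence"]<.2: continue
        g=ground(F[c],r["uv"],.02); print(g,*fit([(F[c],r["pixels"])],MODEL["tube_rack"],[*g,None]))
for r in ctrl.cut_out("wrist","trough_center")[:1]:
    print("trough",r["confidence"],*fit([(F["wrist"],r["pixels"])],MODEL["trough"],[.5,.41,-.354]))
print(ctrl.sense()["tcp_pos"],F["wrist"]["world_from_camera"].round(3)[:3,3])
cv2.imwrite("pics/w1.png",F["wrist"]["img"][:,:,::-1])
```

```text
rack scene 0.58 [354.0, 200.3] 620
[0.40193563 0.2720895 ] [0.39715006 0.27157664 0.26404681] 0.1486068111455109
rack side 0.57 [184.4, 146.2] 583
[0.39142952 0.28356028] [0.39685964 0.27473873 3.54171682] 0.11339421613394218
rack side 0.56 [328.1, 357.8] 756
[ 0.45503209 -0.51852666] [ 0.45681686 -0.538164    1.71944322] 0.37603820598006643
rack wrist 0.63 [109.5, 136.8] 5247
[0.39130301 0.2733337 ] [0.39658418 0.27155105 0.33173977] 0.03548446405589267
rack wrist 0.54 [196.9, 289.1] 2133
[0.62374187 0.28533998] [ 0.63065844  0.28814692 -0.69086326] 0.3171375970543504
trough 0.97 [ 0.49888383  0.40917078 -0.37036337] 0.015048723325521207
[0.47097036 0.4314933  0.23125261] [0.399 0.455 0.374]
```

View pics/w1.png

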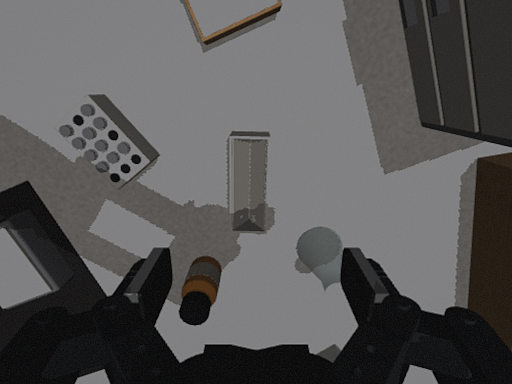

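Emit:
{"fn": "servo_tool", "kwargs": {"moves": [[8.5,2.8,-2.2,0,-0.03],[8.5,0,0,-3.5,0],[8.5,0,0,-3.8,0],[8.5,0,0,-3.8,0],[8.5,0,0,-3.8,0],[8.5,0,0,-3.0,0],[8.5,0,0,0,0],[8.5,0,0,0,0]]}}

```text
t: 2.88
tcp_pos: [0.4976, 0.4088, 0.0506]
eef_rot: [-0.571, -3.086, 0.005]
wrist_force: [1.0, 0.2, 1.1]
finger_gap: 0.0851
grip_force: 0.0
```

Emit:
{"fn": "servo_tool", "kwargs": {"moves": [[8.5,0,0,-2.5,0],[8.5,0,0,-2.0,0],[8.5,0,0,0,0],[3.5,0,0,0,0],[3.5,0,0,0,0],[3.5,0,0,0,0],[3.5,0,0,0,0],[3.5,0,0,0,0]]}}

```text
t: 3.55
tcp_pos: [0.502, 0.41, 0.0104]
eef_rot: [0.574, 3.085, 0.005]
wrist_force: [-0.4, 0.5, 8.1]
finger_gap: 0.0449
grip_force: 62.8
```

Emit:
{"fn": "servo_tool", "kwargs": {"moves": [[3.5,0,0,2.0,0],[3.5,0,0,3.5,0],[3.5,0,0,3.5,0],[3.5,0,0,3.5,0],[3.5,0,-1.5,1.5,0],[3.5,0,-3.0,0,0.05],[3.5,0,-3.5,0,0.06],[3.5,0,-3.5,0,0.06]]}}

```text
t: 4.22
tcp_pos: [0.5004, 0.2931, 0.1491]
eef_rot: [0.303, 3.124, 0.002]
wrist_force: [0.7, -0.2, -1.6]
finger_gap: 0.0452
grip_force: 62.0
```

Emit:
{"fn": "servo_tool", "kwargs": {"moves": [[3.5,0,-3.5,0,0.06],[3.5,0,-3.5,0,0.06],[3.5,0,-3.5,0,0.06],[3.5,0,-3.5,0,0.06],[3.5,0,-3.5,0,0],[3.5,0,-3.5,0,0],[3.5,0,-3.5,0,0],[3.5,0,-3.5,0,0]]}}

```text
t: 4.88
tcp_pos: [0.5003, 0.012, 0.1485]
eef_rot: [-0.066, 3.139, -0.001]
wrist_force: [0.8, -1.0, -0.8]
finger_gap: 0.045
grip_force: 61.9
```

Emit:
{"fn": "servo_tool", "kwargs": {"moves": [[3.5,0,-2.5,0,0],[3.5,0,-1.5,0,0],[3.5,0,0,0,0],[3.5,0,0,0,0],[3.5,0,0,0,0]]}}

```text
t: 5.3
tcp_pos: [0.5003, -0.0258, 0.1478]
eef_rot: [-0.066, 3.14, 0.001]
wrist_force: [0.3, -0.2, -1.0]
finger_gap: 0.0451
grip_force: 61.9
```

```bash
cat >> h.py <<'E'
MAT=np.array([.573,-.032,.049])
def tomat(p):
    c,s=np.cos(MAT[2]),np.sin(MAT[2]); d=np.array(p[:2])-MAT[:2]; return np.array([c*d[0]+s*d[1],-s*d[0]+c*d[1],(p[2]-MAT[2]+np.pi/2)%np.pi-np.pi/2])
def see(n,guess,off,cams=("scene","side","wrist"),minc=.3):
    V=[]
    for c in cams:
        f=ctrl.grab_frame(c); 
        k=n if n in("flask","timer","cold_block","tip_box") else n+"_center"
        best=None
        for r in ctrl.cut_out(c,k):
            if r["confidence"]<minc or r["pixels"].sum()<30: continue
            p,e=fit([(f,r["pixels"])],MODEL[n],guess,off,yaw=n not in("bottle","beaker","flask"))
            if np.hypot(*(p[:2]-guess[:2]))<.06 and (best is None or e<best[1]): best=(p,e,r["confidence"])
        if best is not None: print(n,c,best[0].round(4),"err",round(best[1],3),"conf",round(best[2],2),"mat",tomat(best[0]).round(4))
        else: print(n,c,"none")
def tcp():
    s=ctrl.sense(); a=np.arctan2(s["eef_rot"][1],s["eef_rot"][0]); print("tcp",s["tcp_pos"].round(4),"close yaw",round((2*a-np.pi/2)%np.pi,3),"gap",round(s["finger_gap"],4),"t",s["t"])
E
python3 - <<'E'
from h import *
z=ctrl.sense()["tcp_pos"][2]-.0104
see("trough",[.503,-.035,.049],z)
see("tip_box",[.508,-.145,.049],.003,("wrist",))
see("cold_block",[.498,.075,.049],.003,("wrist",))
tcp()
cv2.imwrite("pics/w2.png",ctrl.grab_frame("wrist")["img"][:,:,::-1])
E
```

```text
trough scene [ 0.5026 -0.0307  0.1983] err 0.178 conf 0.8 mat [-0.0703  0.0047  0.1493]
trough side [ 0.4994 -0.0238  0.0492] err 0.342 conf 0.74 mat [-0.0731  0.0118  0.0002]
trough wrist [ 0.4976 -0.0257  0.0433] err 0.14 conf 0.95 mat [-0.075   0.01   -0.0057]
tip_box wrist [ 0.5054 -0.1374  0.0413] err 0.127 conf 0.79 mat [-0.0726 -0.1019 -0.0077]
cold_block wrist [0.4968 0.0677 0.0438] err 0.112 conf 0.79 mat [-0.0713  0.1033 -0.0052]
tcp [ 0.5001 -0.0261  0.1473] close yaw 1.613 gap 0.0453 t 5.8
```

View pics/w2.png

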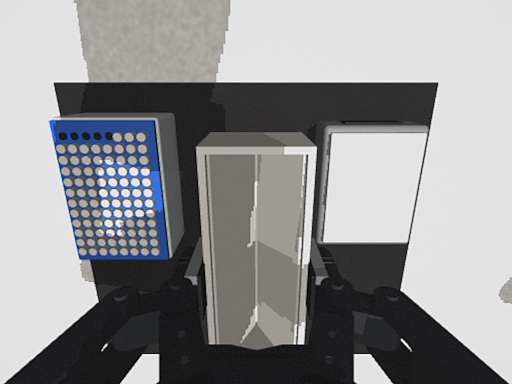

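Emit:
{"fn": "servo_tool", "kwargs": {"moves": [[3.5,0.5,-0.9,0,0],[3.5,0,0,-3.0,0],[3.5,0,0,-3.5,0],[3.5,0,0,-3.0,0],[3.5,0,0,-1.5,0],[3.5,0,0,0,0],[3.5,0,0,0,0],[3.5,0,0,0,0]]}}

```text
t: 6.52
tcp_pos: [0.5065, -0.036, 0.0386]
eef_rot: [-0.066, 3.139, -0.001]
wrist_force: [-0.5, 0.5, 0.2]
finger_gap: 0.0454
grip_force: 61.9
```

Emit:
{"fn": "servo_tool", "kwargs": {"moves": [[3.5,0,0,-1.5,0],[3.5,0,0,-0.8,0],[3.5,0,0,0,0],[3.5,0,0,0,0],[6.0,0,0,0,0],[6.0,0,0,0,0],[6.0,0,0,0,0]]}}

```text
t: 7.1
tcp_pos: [0.5058, -0.0355, 0.0151]
eef_rot: [-0.066, 3.14, -0.001]
wrist_force: [-0.7, -0.5, -0.7]
finger_gap: 0.0598
grip_force: 0.0
```

Emit:
{"fn": "servo_tool", "kwargs": {"moves": [[6.0,0,0,2.5,0],[6.0,0,0,3.8,0],[6.0,0,0,3.8,0],[6.0,0,0,3.8,0],[8.5,0,0,3.8,0],[8.5,0,1.5,2.5,0],[8.5,-1,3.0,0,0.05],[8.5,-1.2,3.5,0,0.06]]}}

```text
t: 7.77
tcp_pos: [0.4851, 0.0442, 0.2197]
eef_rot: [-0.237, 3.126, -0.002]
wrist_force: [0.2, 0.1, -0.8]
finger_gap: 0.0851
grip_force: 0.0
```

Emit:
{"fn": "servo_tool", "kwargs": {"moves": [[8.5,-1.2,3.5,0,0.06],[8.5,-1.2,3.5,0,0.06],[8.5,-1.2,3.5,0,0.05],[8.5,-1.2,3.5,0,0],[8.5,-1.2,3.5,0,0],[8.5,-1.2,3.5,0,0],[8.5,0,0,0,0],[8.5,0,0,0,0]]}}

```text
t: 8.43
tcp_pos: [0.4103, 0.2563, 0.2167]
eef_rot: [-0.511, 3.099, 0.0]
wrist_force: [0.3, -0.8, 0.1]
finger_gap: 0.0851
grip_force: 0.0
```

Run:
```python
from h import *
tcp()
see("trough",[.503,-.035,.049],.003,("scene","side"))
see("tube_rack",[.397,.272,.33],0,("wrist",))
tcp()
```

```text
tcp [0.4103 0.2563 0.2167] close yaw 1.897 gap 0.0851 t 8.4333
trough scene [ 0.5044 -0.0354  0.0444] err 0.066 conf 0.86 mat [-0.0687 -0.0001 -0.0046]
trough side none
tube_rack wrist [0.3966 0.271  0.3242] err 0.043 conf 0.7 mat [-0.1614  0.3113  0.2752]
tcp [0.4117 0.2535 0.2163] close yaw 1.891 gap 0.085 t 8.7333
```

Emit:
{"fn": "servo_tool", "kwargs": {"moves": [[8.5,-1.5,1.7,0,0],[8.5,0,0,-3.8,0],[8.5,0,0,-3.8,0],[8.5,0,0,-3.8,0],[8.5,0,0,-3.8,0],[8.5,0,0,-2.5,0],[8.5,0,0,0,0],[8.5,0,0,0,0]]}}

```text
t: 9.4
tcp_pos: [0.3953, 0.2704, 0.0384]
eef_rot: [0.501, -3.098, 0.002]
wrist_force: [-0.0, 1.1, 1.1]
finger_gap: 0.0852
grip_force: 0.0
```

Emit:
{"fn": "servo_tool", "kwargs": {"moves": [[8.5,0,0,-2.0,0],[8.5,0,0,-1.1,0],[8.5,0,0,0,0],[4.5,0,0,0,0],[4.5,0,0,0,0],[4.5,0,0,0,0],[4.5,0,0,0,0],[4.5,0,0,0,0]]}}

```text
t: 10.07
tcp_pos: [0.3975, 0.2723, 0.01]
eef_rot: [-0.504, 3.098, 0.001]
wrist_force: [-0.4, -1.4, 6.0]
finger_gap: 0.055
grip_force: 64.6
```

Emit:
{"fn": "servo_tool", "kwargs": {"moves": [[4.5,0,0,2.0,0],[4.5,0,0,3.5,0],[4.5,0,0,3.5,0],[4.5,0,0,3.5,0],[4.5,1.0,-0.8,1.5,0],[4.5,2.4,-1.8,0,-0.05],[4.5,2.8,-2.1,0,-0.06],[4.5,2.8,-2.1,0,-0.06]]}}

```text
t: 10.73
tcp_pos: [0.4871, 0.2034, 0.1496]
eef_rot: [-0.237, 3.131, 0.001]
wrist_force: [-0.1, 1.5, -0.9]
finger_gap: 0.0548
grip_force: 63.9
```

Emit:
{"fn": "servo_tool", "kwargs": {"moves": [[4.5,2.8,-2.1,0,-0.06],[4.5,2.8,-2.1,0,-0.04],[4.5,2.8,-2.1,0,0],[4.5,2.8,-2.1,0,0],[4.5,2.8,-2.1,0,0],[4.5,2.4,-1.7,0,0],[4.5,0,0,0,0],[4.5,0,0,0,0]]}}

```text
t: 11.4
tcp_pos: [0.6507, 0.0804, 0.148]
eef_rot: [0.078, -3.14, -0.0]
wrist_force: [0.2, 0.6, -1.2]
finger_gap: 0.0552
grip_force: 63.9
```

Run:
```python
from h import *
z=ctrl.sense()["tcp_pos"][2]-.01; t=ctrl.sense()["tcp_pos"]
see("tube_rack",[t[0],t[1],.049],z,("wrist","scene"))
tcp()
```

```text
tube_rack wrist [0.6507 0.0803 0.0516] err 0.105 conf 0.82 mat [0.0831 0.1083 0.0026]
tube_rack scene none
tcp [0.6492 0.0826 0.1483] close yaw 1.624 gap 0.0548 t 11.6
```

Emit:
{"fn": "servo_tool", "kwargs": {"moves": [[4.5,0,0,-3.0,0],[4.5,0,0,-3.5,0],[4.5,0,0,-3.5,0],[4.5,0,0,-2.0,0],[4.5,0,0,0,0],[4.5,0,0,-0.8,0],[4.5,0,0,-0.6,0],[4.5,0,0,0,0]]}}

```text
t: 12.27
tcp_pos: [0.6507, 0.082, 0.0151]
eef_rot: [-0.083, 3.139, -0.0]
wrist_force: [-0.8, 0.5, -1.0]
finger_gap: 0.0552
grip_force: 63.8
```

Emit:
{"fn": "servo_tool", "kwargs": {"moves": [[4.5,0,0,0,0],[7.0,0,0,0,0],[7.0,0,0,0,0],[7.0,0,0,0,0],[7.0,0,0,2.5,0],[7.0,0,0,3.8,0],[7.0,0,0,3.8,0],[8.5,0,0,3.8,0]]}}

```text
t: 12.93
tcp_pos: [0.6498, 0.0816, 0.155]
eef_rot: [0.082, -3.14, 0.0]
wrist_force: [0.8, -0.2, -0.3]
finger_gap: 0.0802
grip_force: 0.0
```

Emit:
{"fn": "servo_tool", "kwargs": {"moves": [[8.5,0,0,3.5,0],[8.5,-0.5,2.6,3.0,0],[8.5,-0.6,3.3,1,0],[8.5,-0.6,3.3,0,0],[8.5,-0.6,3.3,0,0],[8.5,-0.6,3.3,0,0],[8.5,-0.6,3.3,0,0],[8.5,-0.6,3.1,0,0]]}}

```text
t: 13.6
tcp_pos: [0.6087, 0.3054, 0.2291]
eef_rot: [-0.082, 3.14, 0.001]
wrist_force: [0.1, -0.3, 0.1]
finger_gap: 0.0845
grip_force: 0.0
```

Emit:
{"fn": "servo_tool", "kwargs": {"moves": [[8.5,0,0,0,0],[8.5,0,0,0,0]]}}

```text
t: 13.77
tcp_pos: [0.6085, 0.3055, 0.2286]
eef_rot: [-0.087, 3.14, 0.0]
wrist_force: [0.4, -0.5, -0.8]
finger_gap: 0.0848
grip_force: 0.0
```

Run:
```python
from h import *
see("tube_rack",[.651,.082,.049],.003,("scene","side"))
see("bottle",[.608,.303,0],0)
tcp()
cv2.imwrite("pics/w3.png",ctrl.grab_frame("wrist")["img"][:,:,::-1])
```

```text
tube_rack scene [0.6173 0.077  0.1229] err 0.327 conf 0.56 mat [0.0495 0.1068 0.0739]
tube_rack side [0.6531 0.0852 0.171 ] err 0.096 conf 0.74 mat [0.0858 0.1131 0.122 ]
bottle scene [0.6088 0.3012 0.0584] err 0.087 conf 0.72 mat [0.052  0.331  0.0094]
bottle side [0.6089 0.3048 0.0035] err 0.105 conf 0.66 mat [ 0.0523  0.3347 -0.0455]
bottle wrist none
tcp [0.6094 0.303  0.2284] close yaw 1.622 gap 0.0852 t 14.2667
```

View pics/w3.png

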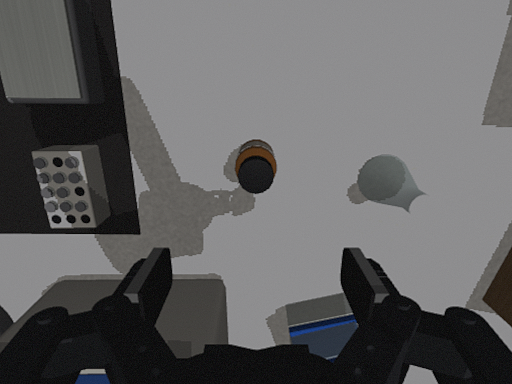

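Emit:
{"fn": "servo_tool", "kwargs": {"moves": [[8.5,0,0,-3.0,0],[8.5,0,0,-3.8,0],[8.5,0,0,-3.8,0],[8.5,0,0,-3.8,0],[8.5,0,0,-3.0,0],[8.5,0,0,-2.0,0],[8.5,0,0,-1.0,0],[8.5,0,0,0,0]]}}

```text
t: 14.98
tcp_pos: [0.607, 0.3028, 0.021]
eef_rot: [0.082, -3.135, 0.003]
wrist_force: [-0.3, 0.1, -0.0]
finger_gap: 0.0852
grip_force: 0.0
```

Emit:
{"fn": "servo_tool", "kwargs": {"moves": [[8.5,0,0,0,0],[3.5,0,0,0,0],[3.5,0,0,0,0],[3.5,0,0,0,0],[3.5,0,0,0,0],[3.5,0,0,0,0]]}}

```text
t: 15.48
tcp_pos: [0.6108, 0.3042, 0.0268]
eef_rot: [-0.082, 3.137, 0.002]
wrist_force: [0.1, -0.4, 5.7]
finger_gap: 0.0448
grip_force: 61.8
```

Emit:
{"fn": "servo_tool", "kwargs": {"moves": [[3.5,0,0,2.0,0],[3.5,0,0,3.5,0],[3.5,0,0,3.5,0],[3.5,0,-1.0,3.0,0],[3.5,0.2,-2.5,0,0],[3.5,0.3,-3.2,0,0],[3.5,0.3,-3.3,0,0],[3.5,0.3,-3.3,0,0]]}}

```text
t: 16.15
tcp_pos: [0.6199, 0.1697, 0.1449]
eef_rot: [-0.084, 3.14, 0.0]
wrist_force: [0.6, -0.7, -2.8]
finger_gap: 0.0448
grip_force: 61.5
```

Emit:
{"fn": "servo_tool", "kwargs": {"moves": [[3.5,0.3,-3.3,0,0],[3.5,0.3,-3.3,0,0],[3.5,0.3,-3.3,0,0],[3.5,0.3,-3.3,0,0],[3.5,0.3,-3.3,0,0],[3.5,0,-2.5,0,0],[3.5,0,-1.0,0,0],[3.5,0,0,0,0]]}}

```text
t: 16.82
tcp_pos: [0.635, -0.0318, 0.1445]
eef_rot: [-0.077, 3.141, -0.001]
wrist_force: [-0.4, 0.3, -1.6]
finger_gap: 0.0448
grip_force: 61.5
```

Emit:
{"fn": "servo_tool", "kwargs": {"moves": [[3.5,0,0,0,0],[3.5,0,0,0,0]]}}

```text
t: 16.98
tcp_pos: [0.635, -0.0279, 0.1443]
eef_rot: [0.083, -3.14, -0.001]
wrist_force: [0.1, 0.5, -0.6]
finger_gap: 0.0442
grip_force: 61.5
```

Emit:
{"fn": "servo_tool", "kwargs": {"moves": [[3.5,0.1,0,-3.0,0],[3.5,0,0,-3.5,0],[3.5,0,0,-2.5,0],[3.5,0,0,-1.0,0],[3.5,0,0,-0.9,0],[3.5,0,0,-0.6,0],[3.5,0,0,0,0],[3.5,0,0,0,0]]}}

```text
t: 17.65
tcp_pos: [0.6378, -0.029, 0.0312]
eef_rot: [-0.083, 3.137, -0.001]
wrist_force: [-0.3, -0.4, -1.7]
finger_gap: 0.0446
grip_force: 61.9
```

Emit:
{"fn": "servo_tool", "kwargs": {"moves": [[3.5,0,0,-0.2,0],[3.5,0,0,0,0],[5.0,0,0,0,0],[6.0,0,0,0,0],[6.0,0,0,0,0],[6.0,0,0,2.0,0],[6.0,0,0,3.5,0],[6.0,0,0,3.8,0]]}}

```text
t: 18.32
tcp_pos: [0.634, -0.0291, 0.1187]
eef_rot: [0.082, -3.135, -0.002]
wrist_force: [0.6, -0.5, 0.7]
finger_gap: 0.06
grip_force: 0.0
```

Emit:
{"fn": "servo_tool", "kwargs": {"moves": [[6.0,0,0,3.8,0],[8.5,-0.3,-1.5,3.8,0],[8.5,-0.6,-2.8,2.5,0],[8.5,-0.8,-3.7,0,0],[8.5,-0.8,-3.7,0,0],[8.5,-0.8,-3.7,0,0],[8.5,-0.8,-3.7,0,0],[8.5,-0.8,-3.7,0,0]]}}

```text
t: 18.98
tcp_pos: [0.5865, -0.259, 0.2215]
eef_rot: [-0.082, 3.14, -0.0]
wrist_force: [1.1, -0.1, -0.8]
finger_gap: 0.085
grip_force: 0.0
```

Emit:
{"fn": "servo_tool", "kwargs": {"moves": [[8.5,-0.8,-3.7,0,0],[8.5,-0.8,-3.7,0,0],[8.5,-0.8,-3.3,0,0],[8.5,-0.6,-2.9,0,0],[8.5,0,0,0,0],[8.5,0,0,0,0]]}}

```text
t: 19.48
tcp_pos: [0.5561, -0.3951, 0.2208]
eef_rot: [0.077, -3.14, -0.001]
wrist_force: [0.5, 0.1, 0.2]
finger_gap: 0.0847
grip_force: 0.0
```

Run:
```python
from h import *
see("tube_rack",[.651,.082,.049],.003,("scene","side"))
see("bottle",[.636,-.029,0],.003,("scene","side"))
see("beaker",[.559,-.3985,0],0)
tcp()
cv2.imwrite("pics/s4.png",cv2.resize(ctrl.grab_frame("scene")["img"][130:300,90:400,::-1],None,fx=2.5,fy=2.5))
```

```text
tube_rack scene [0.6213 0.0787 0.0961] err 0.276 conf 0.9 mat [0.0537 0.1082 0.0471]
tube_rack side [0.6323 0.0977 1.2168] err 0.724 conf 0.61 mat [0.0656 0.1266 1.1678]
bottle scene [ 0.6342 -0.03    0.147 ] err 0.113 conf 0.73 mat [ 0.0612 -0.001   0.098 ]
bottle side [ 0.6361 -0.0285  0.0251] err 0.163 conf 0.69 mat [ 0.0632  0.0004 -0.0239]
beaker scene [ 0.5584 -0.3987  0.1319] err 0.071 conf 0.62 mat [-0.0326 -0.3655  0.0829]
beaker side [ 0.5579 -0.3989  0.0154] err 0.036 conf 0.59 mat [-0.0331 -0.3657 -0.0336]
beaker wrist [ 0.557  -0.4001  0.0156] err 0.028 conf 0.61 mat [-0.0341 -0.3669 -0.0334]
tcp [ 0.5572 -0.3932  0.2213] close yaw 1.623 gap 0.0851 t 20.1833
```

View pics/s4.png

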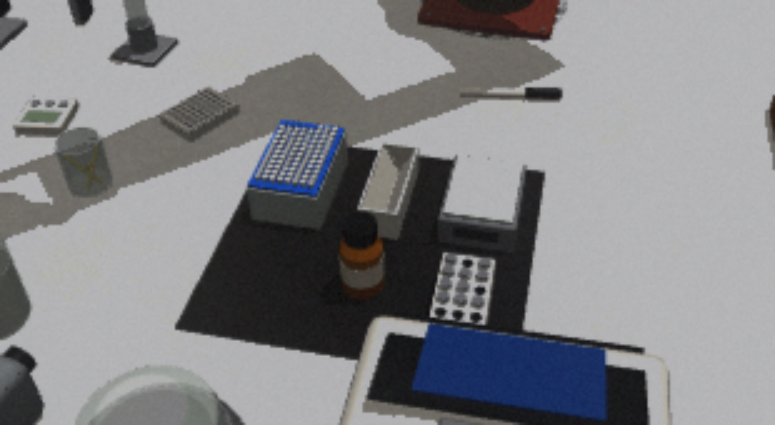

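Emit:
{"fn": "servo_tool", "kwargs": {"moves": [[8.5,0.1,-0.5,-3.0,0],[8.5,0,0,-3.8,0],[8.5,0,0,-3.8,0],[8.5,0,0,-3.8,0],[8.5,0,0,-3.0,0],[8.5,0,0,-2.0,0],[8.5,0,0,-1.1,0],[8.5,0,0,0,0]]}}

```text
t: 20.9
tcp_pos: [0.5562, -0.3968, 0.0127]
eef_rot: [0.082, -3.136, -0.006]
wrist_force: [0.1, 0.6, -0.2]
finger_gap: 0.0845
grip_force: 0.0
```

Emit:
{"fn": "servo_tool", "kwargs": {"moves": [[8.5,0,0,0,0],[4.5,0,0,0,0],[4.5,0,0,0,0],[4.5,0,0,0,0],[4.5,0,0,0,0],[4.5,0,0,0,0]]}}

```text
t: 21.4
tcp_pos: [0.5598, -0.3998, 0.0193]
eef_rot: [-0.082, 3.137, -0.005]
wrist_force: [0.8, -0.3, 7.3]
finger_gap: 0.0531
grip_force: 63.1
```

Emit:
{"fn": "servo_tool", "kwargs": {"moves": [[4.5,0,0,2.0,0],[4.5,0,0,3.5,0],[4.5,0,0,3.5,0],[4.5,0.3,1.0,3.0,0],[4.5,1.0,2.5,0,0],[4.5,1.1,3.3,0,0],[4.5,1.2,3.3,0,0],[4.5,1.2,3.3,0,0]]}}

```text
t: 22.07
tcp_pos: [0.6065, -0.2634, 0.1375]
eef_rot: [-0.08, 3.139, -0.001]
wrist_force: [-0.6, -0.1, -0.1]
finger_gap: 0.053
grip_force: 62.9
```

Emit:
{"fn": "servo_tool", "kwargs": {"moves": [[4.5,1.2,3.3,0,0],[4.5,1.2,3.3,0,0],[4.5,1.0,3.3,0,0],[4.5,0.8,2.3,0,0],[4.5,0,0,0,0],[4.5,0,0,0,0],[4.5,0,0,0,0]]}}

```text
t: 22.65
tcp_pos: [0.6482, -0.1427, 0.1368]
eef_rot: [-0.083, 3.14, -0.001]
wrist_force: [-0.9, -0.4, -0.7]
finger_gap: 0.0532
grip_force: 62.9
```

Run:
```python
from h import *
t=ctrl.sense()["tcp_pos"]
see("beaker",[t[0],t[1],0],t[2]-.018,("wrist","side"))
tcp()
```

```text
beaker wrist [ 0.6445 -0.1431  0.0586] err 0.09 conf 0.84 mat [ 0.066  -0.1145  0.0096]
beaker side [ 0.6392 -0.1426  0.0953] err 0.414 conf 0.66 mat [ 0.0607 -0.1137  0.0463]
tcp [ 0.6478 -0.1437  0.1364] close yaw 1.621 gap 0.0531 t 22.85
```

Emit:
{"fn": "servo_tool", "kwargs": {"moves": [[4.5,0.2,0.5,-3.0,0],[4.5,0,0,-3.5,0],[4.5,0,0,-2.5,0],[4.5,0,0,-1.0,0],[4.5,0,0,-0.9,0],[4.5,0,0,-0.6,0],[4.5,0,0,0,0],[4.5,0,0,0,0]]}}

```text
t: 23.52
tcp_pos: [0.6517, -0.1382, 0.0233]
eef_rot: [-0.081, 3.137, -0.002]
wrist_force: [1.2, -0.3, -0.1]
finger_gap: 0.0532
grip_force: 63.1
```

Emit:
{"fn": "servo_tool", "kwargs": {"moves": [[4.5,0,0,-0.2,0],[4.5,0,0,0,0],[6.0,0,0,0,0],[6.8,0,0,0,0],[6.8,0,0,0,0],[6.8,0,0,2.0,0],[6.8,0,0,3.5,0],[6.8,0,0,3.8,0]]}}

```text
t: 24.18
tcp_pos: [0.648, -0.1366, 0.1103]
eef_rot: [0.082, -3.135, -0.003]
wrist_force: [0.6, -2.0, 0.4]
finger_gap: 0.0677
grip_force: 0.0
```

Emit:
{"fn": "servo_tool", "kwargs": {"moves": [[6.8,0,0,3.8,0],[8.5,0,0,3.8,0],[8.5,-1.0,-0.7,2.5,-0.05],[8.5,-2.6,-1.9,0,-0.06],[8.5,-2.8,-2.1,0,-0.07],[8.5,-2.8,-2.1,0,-0.07],[8.5,-2.8,-2.1,0,-0.07],[8.5,-2.8,-2.1,0,-0.07]]}}

```text
t: 24.85
tcp_pos: [0.5007, -0.2479, 0.2132]
eef_rot: [0.533, 3.096, -0.0]
wrist_force: [-0.3, -0.4, 0.5]
finger_gap: 0.0852
grip_force: 0.0
```

Emit:
{"fn": "servo_tool", "kwargs": {"moves": [[8.5,-2.8,-2.1,0,-0.07],[8.5,-2.8,-2.1,0,-0.06],[8.5,-2.4,-1.9,0,0],[8.5,-1.6,-1.2,0,0],[8.5,0,0,0,0],[8.5,0,0,0,0]]}}

```text
t: 25.35
tcp_pos: [0.4056, -0.3209, 0.2134]
eef_rot: [0.732, 3.055, 0.0]
wrist_force: [0.5, 0.2, -0.0]
finger_gap: 0.085
grip_force: 0.0
```

Run:
```python
from h import *
tcp()
see("beaker",[.649,-.138,0],.003,("scene","side"))
see("trough",[.503,-.035,.049],.003,("scene","side"))
see("tube_rack",[.651,.082,.049],.003,("side",))
see("bottle",[.636,-.029,0],.003,("scene","side"))
see("plate",[.405,-.3225,-.465],0)
tcp()
cv2.imwrite("pics/s5.png",cv2.resize(ctrl.grab_frame("side")["img"][120:300,150:400,::-1],None,fx=3,fy=3))
```

```text
tcp [ 0.4056 -0.3209  0.2134] close yaw 1.1 gap 0.085 t 25.35
beaker scene [ 0.6506 -0.1385  0.034 ] err 0.049 conf 0.59 mat [ 0.0723 -0.1101 -0.015 ]
beaker side [ 0.6509 -0.137   0.0509] err 0.04 conf 0.74 mat [ 0.0727 -0.1087  0.0019]
trough scene [ 0.5031 -0.0356  0.0868] err 0.147 conf 0.81 mat [-0.07   -0.0001  0.0378]
trough side [ 0.499  -0.0306  0.1521] err 0.488 conf 0.94 mat [-0.0739  0.0051  0.1031]
tube_rack side none
bottle scene [ 0.6359 -0.0292  0.1385] err 0.117 conf 0.93 mat [ 0.063  -0.0003  0.0895]
bottle side none
plate scene [ 0.408  -0.3205 -0.5118] err 0.178 conf 0.96 mat [-0.1789 -0.2801 -0.5608]
plate side [ 0.4047 -0.3234 -0.4781] err 0.037 conf 0.89 mat [-0.1824 -0.2828 -0.5271]
plate wrist [ 0.4041 -0.3248 -0.4676] err 0.039 conf 0.65 mat [-0.183  -0.2842 -0.5166]
tcp [ 0.4061 -0.3204  0.2133] close yaw 1.103 gap 0.085 t 26.35
```

View pics/s5.png

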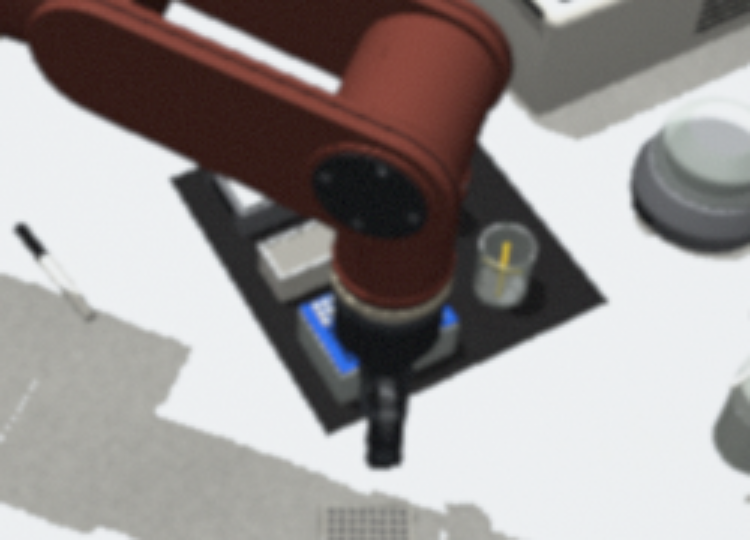

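Emit:
{"fn": "servo_tool", "kwargs": {"moves": [[8.5,-0.15,-0.35,-3.0,0],[8.5,0,0,-3.8,0],[8.5,0,0,-3.8,0],[8.5,0,0,-3.8,0],[8.5,0,0,-3.0,0],[8.5,0,0,-1.5,0],[8.5,0,0,0,0],[8.5,0,0,0,0]]}}

```text
t: 27.07
tcp_pos: [0.4042, -0.3234, 0.0237]
eef_rot: [-0.728, -3.054, -0.002]
wrist_force: [0.8, 0.6, -1.0]
finger_gap: 0.0847
grip_force: 0.0
```

Emit:
{"fn": "servo_tool", "kwargs": {"moves": [[8.5,0,0,-1.5,0],[8.5,0,0,-1.1,0],[8.5,0,0,0,0],[5.0,0,0,0,0],[5.0,0,0,0,0],[5.0,0,0,0,0],[5.0,0,0,0,0],[5.0,0,0,0,0]]}}

```text
t: 27.73
tcp_pos: [0.4056, -0.3248, -0.0002]
eef_rot: [0.728, 3.054, -0.002]
wrist_force: [-0.6, 0.8, 6.4]
finger_gap: 0.0601
grip_force: 65.6
```

Emit:
{"fn": "servo_tool", "kwargs": {"moves": [[5.0,0,0,2.0,0],[5.0,0,0,3.5,0],[5.0,0,0,3.8,0],[5.0,0,0,3.8,0],[5.0,0.3,1.5,2.9,0.05],[5.0,0.7,3.0,0,0.06],[5.0,0.8,3.5,0,0.06],[5.0,0.8,3.5,0,0.06]]}}

```text
t: 28.4
tcp_pos: [0.431, -0.2083, 0.1595]
eef_rot: [0.371, 3.117, -0.002]
wrist_force: [0.5, 1.5, -0.2]
finger_gap: 0.0603
grip_force: 65.1
```

Emit:
{"fn": "servo_tool", "kwargs": {"moves": [[5.0,0.8,3.5,0,0.06],[5.0,0.8,3.5,0,0.06],[5.0,0.8,3.5,0,0.06],[5.0,0.8,3.5,0,0.06],[5.0,0.8,3.5,0,0.05],[5.0,0.8,3.5,0,0],[5.0,0.8,3.5,0,0],[5.0,0.9,3.4,0,0]]}}

```text
t: 29.07
tcp_pos: [0.4955, 0.0722, 0.1586]
eef_rot: [-0.082, 3.14, -0.0]
wrist_force: [0.7, -0.6, -0.6]
finger_gap: 0.0603
grip_force: 65.2
```

Emit:
{"fn": "servo_tool", "kwargs": {"moves": [[5.0,0,0,0,0],[5.0,0,0,0,0],[5.0,0,0,0,0]]}}

```text
t: 29.32
tcp_pos: [0.4953, 0.0702, 0.1582]
eef_rot: [0.084, -3.14, 0.001]
wrist_force: [0.1, -0.3, -0.6]
finger_gap: 0.0605
grip_force: 65.2
```

Run:
```python
from h import *
t=ctrl.sense()["tcp_pos"]
see("plate",[t[0],t[1],0.049],t[2]+.001,("wrist","side","scene"))
see("cold_block",[.498,.075,.049],.003,("scene",))
see("bottle",[.636,-.029,0],.003,("scene","side"))
see("tube_rack",[.651,.082,.049],.003,("side",))
tcp()
cv2.imwrite("pics/w6.png",ctrl.grab_frame("wrist")["img"][:,:,::-1])
```

```text
plate wrist [0.4943 0.0705 0.0531] err 0.072 conf 0.76 mat [-0.0735  0.1062  0.0041]
plate side [0.495  0.0688 0.0598] err 0.473 conf 0.8 mat [-0.073   0.1045  0.0108]
plate scene [0.4978 0.0674 0.108 ] err 0.116 conf 0.88 mat [-0.0702  0.103   0.059 ]
cold_block scene [0.4992 0.0748 0.0696] err 0.091 conf 0.81 mat [-0.0685  0.1103  0.0206]
bottle scene [ 0.6371 -0.0291 -0.0329] err 0.05 conf 0.58 mat [ 0.0641 -0.0003 -0.0819]
bottle side [ 0.6366 -0.0279 -0.0114] err 0.105 conf 0.7 mat [ 0.0637  0.0009 -0.0604]
tube_rack side [0.6522 0.0834 0.0776] err 0.05 conf 0.98 mat [0.0848 0.1114 0.0286]
tcp [0.4956 0.0701 0.1583] close yaw 1.623 gap 0.0602 t 30.0167
```

View pics/w6.png

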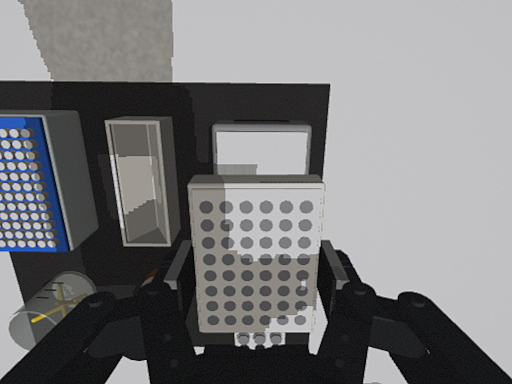

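Emit:
{"fn": "servo_tool", "kwargs": {"moves": [[5.0,0.3,0.45,-3.0,0],[5.0,0,0,-3.5,0],[5.0,0,0,-2.0,0],[5.0,0,0,-1.2,0],[5.0,0,0,-0.6,0],[5.0,0,0,0,0],[5.0,0,0,-0.5,0],[5.0,0,0,0,0]]}}

```text
t: 30.73
tcp_pos: [0.4996, 0.0746, 0.0511]
eef_rot: [-0.082, 3.139, -0.0]
wrist_force: [-0.0, -0.1, -0.1]
finger_gap: 0.0603
grip_force: 65.2
```

Run:
```python
from h import *
tcp();print(ctrl.sense()["wrist_force"])
see("plate",[.498,.075,0.049],.05,("wrist","scene"))
tcp()
```

```text
tcp [0.4996 0.0746 0.0511] close yaw 1.623 gap 0.0603 t 30.7333
[-0.01786988 -0.08299285 -0.11837995]
plate wrist [0.4992 0.0746 0.052 ] err 0.051 conf 0.86 mat [-0.0685  0.11    0.003 ]
plate scene [0.4985 0.0728 0.0994] err 0.103 conf 0.86 mat [-0.0693  0.1084  0.0504]
tcp [0.4994 0.0747 0.0513] close yaw 1.623 gap 0.0602 t 30.9333
```

Position fits; lower a little until contact, then release gently.

Emit:
{"fn": "servo_tool", "kwargs": {"moves": [[5.0,0,0,-0.2,0],[5.0,0,0,-0.1,0],[5.0,0,0,0,0],[5.0,0,0,0,0]]}}

```text
t: 31.27
tcp_pos: [0.4985, 0.0747, 0.0472]
eef_rot: [0.082, -3.14, -0.0]
wrist_force: [0.3, -0.8, -1.4]
finger_gap: 0.06
grip_force: 65.2
```

Emit:
{"fn": "servo_tool", "kwargs": {"moves": [[6.8,0,0,0,0],[7.2,0,0,0,0],[7.2,0,0,0,0],[7.2,0,0,2.0,0],[7.2,0,0,3.5,0],[7.2,0,0,3.8,0],[7.2,0,0,3.8,0],[7.2,0,0,3.8,0]]}}

```text
t: 31.93
tcp_pos: [0.4982, 0.0747, 0.218]
eef_rot: [0.082, -3.14, -0.0]
wrist_force: [1.2, -0.0, -0.4]
finger_gap: 0.0719
grip_force: 0.0
```

Emit:
{"fn": "servo_tool", "kwargs": {"moves": [[7.2,-2.5,3.0,2,0],[7.2,-2.5,3.0,0,0],[7.2,-2.5,3.0,0,0],[7.2,0,3.0,0,0],[7.2,0,3.0,0,0],[7.2,0,3.0,0,0],[7.2,0,0,0,0],[7.2,0,0,0,0]]}}

```text
t: 32.6
tcp_pos: [0.4244, 0.2543, 0.2352]
eef_rot: [0.087, -3.14, 0.0]
wrist_force: [-0.4, -0.5, -0.2]
finger_gap: 0.0721
grip_force: 0.0
```

Run:
```python
from h import *
see("plate",[.498,.075,0.049],.048,("scene","side"))
see("beaker",[.649,-.138,0],.003,("side",))
see("trough",[.503,-.035,.049],.003,("scene","side"))
see("tube_rack",[.651,.082,.049],.003,("side",))
see("bottle",[.636,-.029,0],.003,("scene","side"))
cv2.imwrite("pics/s7.png",cv2.resize(ctrl.grab_frame("side")["img"][80:320,150:400,::-1],None,fx=2.5,fy=2.5))
```

```text
plate scene [0.5019 0.0744 0.1063] err 0.179 conf 0.66 mat [-0.0658  0.1098  0.0573]
plate side [0.4974 0.0734 0.0403] err 0.123 conf 0.87 mat [-0.0703  0.109  -0.0087]
beaker side [ 0.6524 -0.1342  0.1637] err 0.084 conf 0.86 mat [ 0.0743 -0.1059  0.1147]
trough scene [ 0.5024 -0.0357  0.0397] err 0.161 conf 0.66 mat [-0.0707 -0.0002 -0.0093]
trough side [ 0.5048 -0.0328  0.0475] err 0.037 conf 0.89 mat [-0.0682  0.0026 -0.0015]
tube_rack side [0.6518 0.0847 0.0597] err 0.06 conf 0.62 mat [0.0844 0.1127 0.0107]
bottle scene [ 0.6359 -0.0294  0.0516] err 0.121 conf 0.8 mat [ 0.063  -0.0005  0.0026]
bottle side [ 0.6352 -0.0282  0.0331] err 0.052 conf 0.65 mat [ 0.0623  0.0007 -0.0159]
```

View pics/s7.png

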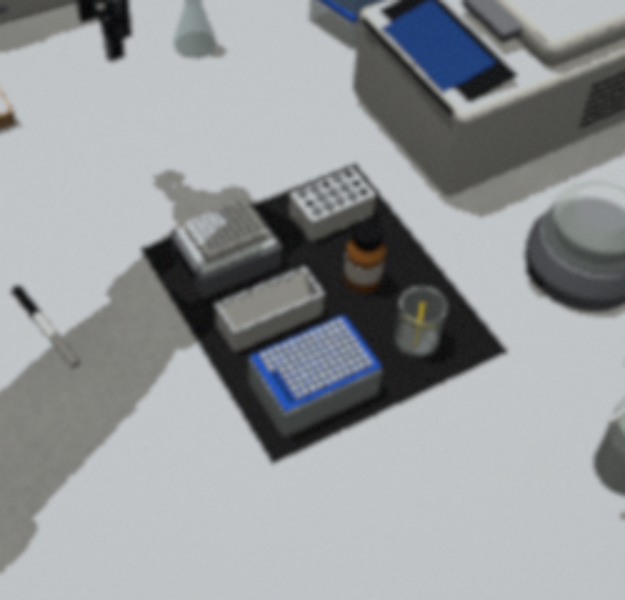

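The picture shows all five things upright in their places: plate on the block at (228,232), rack at (333,200), trough at (270,308), bottle at (365,262) and beaker at (420,320).

```bash
python3 -c "
from cell import ctrl
print(ctrl.job_done())"
```

```text
the job is handed in; nothing more can be done
None
```

The job is handed in: trough, rack, bottle and beaker measured in their places on the mat, and the plate went onto the cold block last. No verdict came back from the judge.

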